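Reset the tripped glass grinder

ROBOT

A 7-joint arm with a two-finger parallel gripper is mounted at the origin on the work surface. World frame = base frame: x ahead of the robot, y to its left, z up, the work surface at z = 0. Lengths are in m, angles in rad, forces in N, time in s.
With the tool pointing down it reaches from about 0.425 to 0.875 m from the base axis. Payload 4.7 kg.
Tool frame: the origin (TCP) lies at the very end of the fingers, on their centre line; the grasp point (between the pads) lies 19 mm behind it (ctrl.grasp_offset is the distance from the TCP to the grasp point, in m); z points along the fingers, y is the direction in which the jaws open and shut (so a half turn about z gives the same grasp; the last joint's range is limited). The gripper opens to 87 mm and grips with 3 to 60 N. Pads are 19 mm wide; open, the fingers measure 117 mm over their backs; the gripper's body (75 mm by 190 mm) begins 51 mm behind the grasp point.
Start: joints at [-1.117, 0.321, -0.07, 1.45, 0.023, 1.371, -0.057], TCP at [0.277, 0.588, 0.2] pointing down, gripper open.
Joint ranges: [-2.86, 2.86], [-0.3, 2.09], [-1.38, 1.24], [0.06, 2.45], [-1.56, 4.7], [0.09, 2.05], [-2.69, 2.69]. Speed limits (rad/s): [2.57, 2.57, 3.14, 3.14, 3.14, 3.14, 3.14].

INTERFACE

Orientations are given as a rotation vector (axis times angle).
In Python, from bench import ctrl gives the robot as it stands.
- The arm moves only by the shell command python3 -m creep 'ROWS' [FORCE]. ROWS is JSON, a list that holds one entry, the list of rows, each a list of 7 numbers: the opening, from 0 (shut) to 1 (fully open), then the shift along the tool's x, y, z in mm, then the turn, a rotation vector about the tool's x, y, z in rad. In form: [[[grip, dx, dy, dz, rx, ry, rz], ...]]. A call has 1 to 5 rows; each row is the pose to reach, as a shift and turn from the pose commanded when the call began, along the tool's axes at that moment; what a row does not reach only later rows make up. A row lasts 1/10 s, in which the tool goes at most 50 mm and 8.59 degrees, less where a joint would pass 70% of its speed; a pose out of reach is approached as far as the arm can. A call with a gripper value outside its range is refused whole. The fingers move at their own pace and stop on an object; FORCE is the grip in N (left out, the last holds). Time passes only in rows, so rows that repeat a pose let the fingers close. It gives the time, the measured TCP pose, the force and the opening at its end, in the units of the state.
- ctrl.get_state(): the state, without advancing time (a new reading comes with each control period).
- ctrl.get_image(name): name is "scene" or "top" or "wrist"; returns the picture (384x512x3 uint8, red, green, blue); there is no depth.
- ctrl.camera_params(name): a dict with "K" (3x3 intrinsics, pixels), "pose" (4x4, takes a point from camera to world coordinates). Camera axes: x right, y down, z forward; pixel columns grow to the right and rows downward; lengths in m; the calibration is good to about 2 mm. A picture is of the moment at which its call begins: read the wrist's pose just before it. camera_params takes no time and is no camera call; for the wrist camera it gives the pose at the moment of the call.
- ctrl.close_job(): hands the job in, once; it reports no verdict.
The state is a dict: "time": time; "joint_positions": joint angles; "qd": joint speeds; "joint_torque": joint torques, N m; "position": TCP position; "tool_rot": TCP orientation; "ft_force": force on the tool from outside, world axes, zero at the start; "torque": the same for the moment, N m; "grip_width": opening from 0.0 (shut) to 1.0 (fully open).
Only numpy, scipy, OpenCV 4.12 (cv2) and the standard library are available. Lean on these libraries where they do the work, as an engineer would, in place of code of your own. Each camera call takes 0.05 s, during which the arm holds its last target. There are 200 camera calls.

TASK

The wet glass grinder on the leaded-light bench has jammed and its overload cut-out has tripped. First rock its power switch to off by pressing down the half that stands up, then reach a fingertip into the round well behind it and press the sunken reset button fully home, so that it stays in. Leave the switch off, and leave the glass on the grid, the spare bit on the console, the flux tin and the pliers where they lie: nothing is to be picked up.

Things in the scene. Friction and masses are not known exactly. Their poses are not given: they have to be found in the camera images.
- grinder: Wet glass grinder, grey plastic, fixed on the bench, 260 mm (x) by 360 mm (y) by 120 mm high. Origin: centre of its underside; x from its front (robot's side) to its back, y to its left, z up; turned up to 0.35 rad. Its right strip (y -180 to -60 mm) is the control console, deck 120 mm above the bench; on the strip's middle line y = -120 mm lie the switch (pivot x = -62 mm) and the well (x = +50 mm).
- grinding_bit (a point): Top centre of the spindle with its brass bit, 19 mm across, 130 mm above the bench, at x 0, y +60 mm of the grinder, in the water tray (y -60 to +180 mm) with a white grid 105 mm above the bench. A clear splash guard, top 151 mm above the bench, stands along the tray's back edge and the rear of its left edge.
- well_mouth (a point): Centre of the mouth of the reset well, on its axis, level with the console deck (120 mm above the bench). The well is a plain round hole, 50 mm across and 26 mm deep, upright. The reset button stands on its floor.
- button_face (a point): Centre of the top face of the reset button (it moves with the button): a white upright cylinder 26 mm across in the middle of the well, its face about 14 mm below the deck while tripped, 20 mm below it when home.
- reset_button (a joint): Travel of the reset button in m: about 0 tripped (popped up), 0.006 fully home against its stop. It moves down at about 5 N and stays where it is left; it does not spring back.
- power_switch (a joint): Tilt of the white rocker switch in rad: about -0.2 on (as found, near half raised, its end about 141 mm above the bench), +0.2 fully off (near half level, its face 130 mm above the bench). It turns about an axis along the grinder's y, needs about 3 to 4 N near the end of the raised half, stays where it is left, and has a stop at each end.
- switch_near_half (a point): Point on the top face of the rocker's near half (towards the grinder's front, with a short black bar), in mid width, 20 mm from the pivot line; moves with the rocker. The rocker is 56 mm long along the grinder's x and 34 mm wide; its two flat halves form a shallow V. Its black bezel is 70 by 44 mm, 4 mm above the deck.
- glass_piece: Green glass offcut 40 by 64 by 4 mm, loose on the tray's grid between the bit and the front. Origin: centre of its underside. Leave it alone.
- spare_bit: Spare brass grinding bit, 19 mm across and 24 mm high, standing loose on the console deck behind the well. Origin: centre of its underside. Leave it alone.
- flux_tin: Round aluminium flux tin, 67 mm across and 30 mm high, loose on the bench at the robot's right. Origin: centre of its underside. Leave it alone.
- pliers: Grozing pliers, about 160 mm long, 50 mm wide and 13 mm thick, lying loose on the bench at the robot's right. Origin on the bench, 10 mm behind the rivet; x towards the jaws. Leave them alone.

How it is judged:
By the outcome, as a careful person would: the job done as asked, in the order asked, and still so for the second after the job is handed in, with the robot touching nothing.
It also fails if it takes over 45 s, if anything falls off the work surface, if the arm or the gripper's body presses on something with over 40 N, if the wrist force passes 120 N, or if a joint passes its speed limit or range.

## Working session

There is one attempt and no reset: what is moved stays moved. The work goes in short steps, Python scripts to look and compute and a shell command to move; the robot and the scene stay as the last step left them, time stands still between calls to the robot, and variables do not carry over. Pictures are saved under pics/ and viewed, about 8 in all and at most 12, crops included, and the job is handed in when it is done.

```bash
mkdir -p pics; ls
python3 - <<'E'
from bench import ctrl
import cv2,numpy as np
s=ctrl.get_state();print(s['time'],s['position'],s['tool_rot'],s['grip_width'],s['ft_force'])
for n in ("scene","top"):
    im=ctrl.get_image(n);cv2.imwrite(f"pics/{n}0.png",im[:,:,::-1])
    p=ctrl.camera_params(n);print(n,np.round(p['K'],1).tolist(),np.round(p['pose'],4).tolist())
a=cv2.imread("pics/scene0.png");b=cv2.imread("pics/top0.png")
E
```

```text
pics
0.0 [0.2765485  0.58759487 0.19866134] [-6.85209085e-01 -3.06563945e+00  2.90351724e-03] 0.9988133590579515 [-0.60154179 -0.15591144 -0.61232103]
scene [[419.7, 0.0, 256.2], [0.0, 419.7, 191.8], [0.0, 0.0, 1.0]] [[-0.6011, 0.5023, -0.6216, 1.2467], [0.7992, 0.3789, -0.4666, 0.4433], [0.0012, -0.7773, -0.6291, 0.7625], [0.0, 0.0, 0.0, 1.0]]
top [[459.4, 0.0, 253.0], [0.0, 459.4, 186.9], [0.0, 0.0, 1.0]] [[0.0195, -0.9809, 0.1937, 0.2902], [-0.9997, -0.0215, -0.0081, -0.067], [0.0121, -0.1935, -0.981, 1.4441], [0.0, 0.0, 0.0, 1.0]]
```

View pics/top0.png

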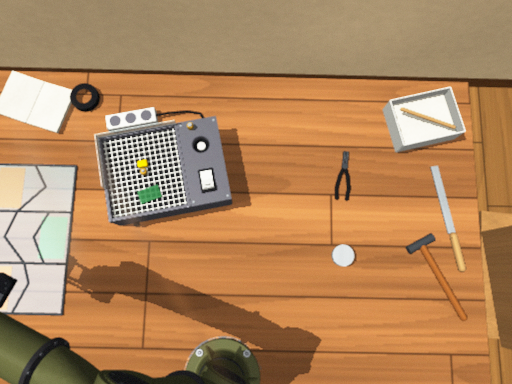

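View pics/scene0.png

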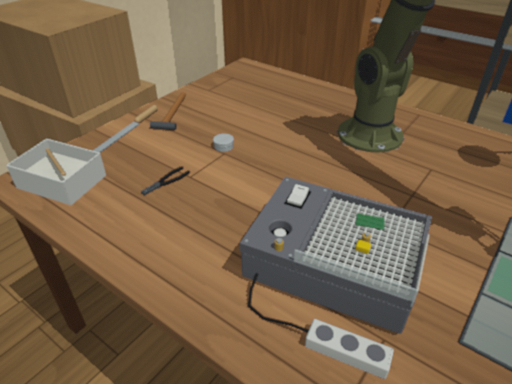

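Top view: rocker at about (208,180), well/button (201,144), spare bit (191,126), brass bit (142,165). Scene view: rocker (298,195), button (280,233), brass bit (363,244).

```bash
cat > h.py <<'E'
import cv2,numpy as np
from bench import ctrl
def ray(p,uv):
    d=np.linalg.inv(p['K'])@[uv[0],uv[1],1.]; T=np.array(p['pose'])
    d=T[:3,:3]@d; return T[:3,3],d/np.linalg.norm(d)
def onz(p,uv,z):
    o,d=ray(p,uv); return o+d*(z-o[2])/d[2]
def tri(rays):
    A=sum(np.eye(3)-np.outer(d,d) for o,d in rays); b=sum((np.eye(3)-np.outer(d,d))@o for o,d in rays)
    x=np.linalg.solve(A,b); return x,[np.linalg.norm((np.eye(3)-np.outer(d,d))@(x-o))*1e3 for o,d in rays]
def white(im,box,thr=185):   # rgb; box u0,v0,u1,v1
    u0,v0,u1,v1=box; m=(im[v0:v1,u0:u1].min(2)>thr).astype(np.uint8)
    n,l,s,c=cv2.connectedComponentsWithStats(m); i=1+np.argmax(s[1:,4])
    return c[i]+[u0,v0],s[i]+[u0,v0,0,0,0],(l==i)
E
python3 - <<'E'
from h import *
im={n:cv2.imread(f"pics/{n}0.png")[:,:,::-1] for n in("scene","top")}
P={n:ctrl.camera_params(n) for n in im}
def yel(n,box):
    u0,v0,u1,v1=box;a=im[n][v0:v1,u0:u1].astype(int);m=(a[...,0]-a[...,2]>70)
    v,u=np.nonzero(m);return np.array([u.mean()+u0,v.mean()+v0]),len(u)
sw={'top':white(im['top'],(196,165,222,195)),'scene':white(im['scene'],(282,180,316,212))}
bt={'top':white(im['top'],(190,134,212,155)),'scene':white(im['scene'],(266,218,294,240))}
for k,d in(('switch',sw),('button',bt)):
    print(k,[(n,d[n][0].round(1),d[n][1]) for n in d]);x,e=tri([ray(P[n],d[n][0]) for n in d]);print(x.round(4),np.round(e,1))
y={'top':yel('top',(132,155,152,178)),'scene':yel('scene',(350,230,378,255))};print('bit',y)
x,e=tri([ray(P[n],y[n][0]) for n in y]);print(x.round(4),np.round(e,1))
S=onz(P['top'],sw['top'][0],.133);B=onz(P['top'],bt['top'][0],.106);Y=onz(P['top'],y['top'][0],.125)
print(S,B,Y,np.linalg.norm((S-B)[:2]),np.arctan2(*(B-S)[1::-1]))
c=[cv2.resize(im['top'][110:210,80:240],None,fx=3.75,fy=3.75,interpolation=2),cv2.resize(im['scene'][175:260,240:400],None,fx=3.75,fy=3.75,interpolation=2)]
cv2.imwrite("pics/crop1.png",cv2.resize(np.vstack(c)[:,:,::-1],None,fx=.86,fy=.86))
E
```

```text
switch [('top', array([206.4, 178.6]), array([200, 170,  14,  19, 210])), ('scene', array([298.1, 194.1]), array([289, 185,  19,  18, 192]))]
[0.5708 0.0594 0.1315] [0.6 0.6]
button [('top', array([200.8, 145.4]), array([197, 142,   9,   8,  57])), ('scene', array([279.8, 232.4]), array([275, 230,  10,   6,  46]))]
[0.679  0.0826 0.1033] [0.3 0.3]
bit {'top': (array([142.22222222, 165.28205128]), 117), 'scene': (array([363.53157895, 244.56315789]), 190)}
[0.6111 0.252  0.1141] [0.3 0.3]
[0.57079153 0.0587156  0.133     ] [0.67842812 0.08196751 0.106     ] [0.6083357  0.24967354 0.125     ] 0.11011942337849168 0.21275316367356237
```

View pics/crop1.png

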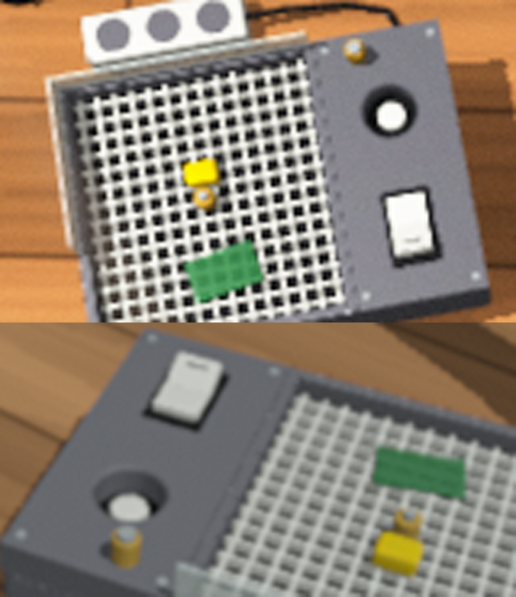

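The crop shows the well with the white button, and the rocker with its bar on the near half. The triangulated heights (button 103 mm, rocker 131 mm) and the 110 mm spacing fit the text. Next I work out the move to above the near half.

```bash
cat >> h.py <<'E'
from scipy.spatial.transform import Rotation as R
def go(x,y,z,yaw):
    s=ctrl.get_state();A=R.from_rotvec(s['tool_rot']).as_matrix()
    best=None
    for t in(0,np.pi):
        c,q=np.cos(yaw+t),np.sin(yaw+t)
        T=np.array([[c,q,0],[q,-c,0],[0,0,-1.]])  # tool x along grinder x, y along -y, z down
        r=R.from_matrix(A.T@T).as_rotvec()
        if best is None or np.linalg.norm(r)<np.linalg.norm(best): best=r
    print('t',round(s['time'],2),'pos',s['position'].round(4),'F',s['ft_force'].round(1),'g',round(s['grip_width'],2))
    print('shift mm',(A.T@(np.array([x,y,z])-s['position'])*1e3).round(1),'turn',best.round(3))
E
python3 -c "
from h import *
go(.52,.05,.22,.21)"
```

```text
t 0.1 pos [0.2766 0.5876 0.1988] F [-0.7 -0.1  0.2] g 1.0
shift mm [-449.2 -382.9  -20.5] turn [-0.002 -0.    -0.65 ]
```

```bash
python3 -m creep '[[[0,-34,-29,-5,0,0,0],[0,-68,-58,-12,0,0,0],[0,-104,-88,-20,0,0,0],[0,-140,-119,-20,0,0,0],[0,-176,-150,-20,0,0,0]]]' 10
python3 -m creep '[[[0,-36,-31,0,0,0,-0.13],[0,-72,-62,0,0,0,-0.26],[0,-108,-93,0,0,0,-0.39],[0,-144,-124,0,0,0,-0.52],[0,-180,-155,0,0,0,-0.65]]]'
python3 -c "
from h import *
go(.52,.05,.22,.21)"
```

```text
time: 0.6
position: [0.3727, 0.3756, 0.2197]
tool_rot: [0.685, 3.066, 0.0]
ft_force: [0.2, 0.1, 0.2]
grip_width: 0.629
time: 1.1
position: [0.4685, 0.1606, 0.2196]
tool_rot: [0.328, -3.124, -0.0]
ft_force: [0.4, -0.3, -0.6]
grip_width: 0.171
t 1.1 pos [0.4685 0.1606 0.2196] F [ 0.4 -0.3 -0.6] g 0.17
shift mm [ -27.4 -118.9   -0.4] turn [ 0.    -0.    -0.001]
```

```bash
python3 -m creep '[[[0,-5,-30,-10,0,0,0],[0,-10,-60,-20,0,0,0],[0,-18,-90,-25,0,0,0],[0,-27,-119,-25,0,0,0],[0,-27,-119,-25,0,0,0]]]'
python3 - <<'E'
from h import *
go(.549,.055,.16,.21)
p=ctrl.camera_params('wrist');im=ctrl.get_image('wrist');cv2.imwrite('pics/w1.png',im[:,:,::-1])
np.savez('w1.npz',K=p['K'],pose=p['pose']);print(np.round(p['pose'],3).tolist(),np.round(p['K'],1).tolist())
E
```

```text
time: 1.6
position: [0.5201, 0.0464, 0.2447]
tool_rot: [-0.309, 3.126, -0.004]
ft_force: [-0.3, 0.4, -0.2]
grip_width: 0.004
t 1.6 pos [0.5201 0.0464 0.2447] F [-0.3  0.4 -0.2] g 0.0
shift mm [-30.    3.   84.7] turn [-0.002  0.    -0.013]
[[-0.195, 0.942, 0.274, 0.445], [0.981, 0.187, 0.053, 0.032], [-0.002, 0.279, -0.96, 0.429], [0.0, 0.0, 0.0, 1.0]] [[320.5, 0.0, 257.3], [0.0, 320.5, 192.5], [0.0, 0.0, 1.0]]
```

View pics/w1.png

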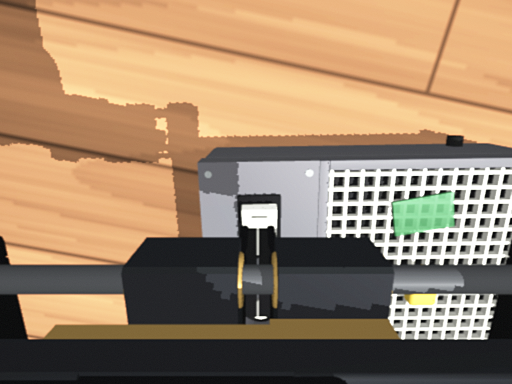

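The wrist view shows the rocker's near half with its bar at (259,217), the bezel's front edge at about v=196 from u=238 to 279, and the shut fingers beyond it, well aligned.

Run:
```python
from h import *
p=np.load('w1.npz')
for n,uv,z in(('bar',(259,217),.138),('bez1',(238.5,196),.124),('bez2',(280,196),.124),('scr1',(208,174.5),.12),('scr2',(309.5,173),.12)):
    print(n,onz(p,uv,z).round(4))
im=cv2.imread('pics/w1.png')[:,:,::-1]
c,s,m=white(im,(236,195,282,240),200);print(c,s)
q=np.array([onz(p,uv,.1405) for uv in((s[0],s[1]),(s[0]+s[2],s[1]))]);print(q.round(4))
e=onz(p,(280,196),.124)-onz(p,(238.5,196),.124);print('bezel w',np.linalg.norm(e),'yaw',np.arctan2(-e[0],e[1]))
e=onz(p,(309.5,173),.12)-onz(p,(208,174.5),.12);print('yaw scr',np.arctan2(-e[0],e[1]))
```

```text
bar [0.5515 0.0543 0.138 ]
bez1 [0.5388 0.0311 0.124 ]
bez2 [0.5308 0.0715 0.124 ]
scr1 [ 0.5241 -0.0025  0.12  ]
scr2 [0.503  0.0955 0.12  ]
[259.1824147  215.56036745] [241 204  36  25 762]
[[0.541  0.0348 0.1405]
 [0.5344 0.0683 0.1405]]
bezel w 0.041257921743432235 yaw 0.19648091737786783
yaw scr 0.2114978779506509
```

```bash
python3 -m creep '[[[0,-28,3,30,0,0,0],[0,-28,3,65,0,0,0],[0,-28,3,90,0,0,0],[0,-28,3,90,0,0,0],[0,-28,3,90,0,0,0]]]'; python3 -c "
from h import *
go(.5475,.0541,.13,.21)"
```

```text
time: 2.15
position: [0.5453, 0.0611, 0.155]
tool_rot: [0.322, -3.124, -0.0]
ft_force: [-0.8, -0.2, 0.1]
grip_width: 0.007
t 2.15 pos [0.5453 0.0611 0.155 ] F [-0.8 -0.2  0.1] g 0.01
shift mm [-0.8 -7.4 25. ] turn [ 0.    -0.001 -0.004]
```

```bash
python3 -m creep '[[[0,-1,-7,0,0,0,0],[0,-1,-7,6,0,0,0],[0,-1,-7,11,0,0,0],[0,-1,-7,15,0,0,0],[0,-1,-7,18,0,0,0]]]'; python3 -m creep '[[[0,0,0,2,0,0,0],[0,0,0,4,0,0,0],[0,0,0,6,0,0,0],[0,0,0,6.5,0,0,0],[0,0,0,6.5,0,0,0]]]'; python3 -c "
from h import *
go(.5475,.0541,.13,.21)"
```

```text
time: 2.65
position: [0.5478, 0.0537, 0.1364]
tool_rot: [0.321, -3.125, -0.0]
ft_force: [-0.3, -0.2, -0.4]
grip_width: 0.007
time: 3.15
position: [0.548, 0.0536, 0.1302]
tool_rot: [0.32, -3.125, -0.0]
ft_force: [0.4, -0.2, 0.1]
grip_width: 0.003
t 3.15 pos [0.548  0.0536 0.1302] F [ 0.4 -0.2  0.1] g 0.0
shift mm [0.4 0.6 0.2] turn [ 0.    -0.    -0.006]
```

```bash
for i in 1 2; do python3 -m creep '[[[0,0,0,0.5,0,0,0],[0,0,0,1,0,0,0],[0,0,0,1,0,0,0]]]'; done
```

```text
time: 3.45
position: [0.5481, 0.0536, 0.1293]
tool_rot: [-0.32, 3.125, 0.0]
ft_force: [-0.7, -0.5, 0.6]
grip_width: 0.007
time: 3.75
position: [0.548, 0.0536, 0.1282]
tool_rot: [0.32, -3.125, -0.0]
ft_force: [0.1, -0.2, 0.2]
grip_width: 0.009
```

No contact felt at 128 mm; I look before going deeper.

Run:
```python
from h import *
a=ctrl.get_image('scene')[130:250,230:390];b=ctrl.get_image('wrist')[150:340,150:400]
f=lambda x,s:cv2.resize(x,s,interpolation=cv2.INTER_CUBIC)
cv2.imwrite('pics/p1.png',np.hstack([f(a,(440,330)),f(b,(360,330))])[:,:,::-1])
```

```text
(no output)
```

View pics/p1.png

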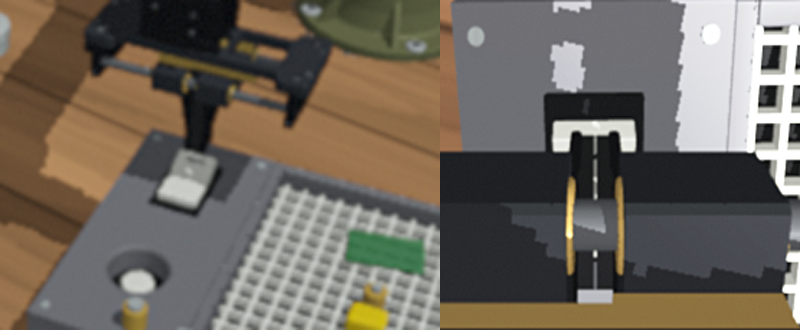

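The rocker has tipped: its far half now stands up and the fingertip is on the near half. I keep pressing until the stop is felt.

```bash
for i in 1 2; do python3 -m creep '[[[0,0,0,0.7,0,0,0],[0,0,0,0.7,0,0,0]]]' | grep -v rot; done
```

```text
time: 4.05
position: [0.548, 0.0535, 0.1275]
ft_force: [0.5, 0.1, 0.7]
grip_width: 0.006
time: 4.25
position: [0.548, 0.0535, 0.1268]
ft_force: [1.2, -0.2, -0.2]
grip_width: 0.008
```

```bash
for i in 1 2 3; do python3 -m creep '[[[0,0,0,0.4,0,0,0],[0,0,0,0.8,0,0,0]]]' | grep -v rot;python3 -c "
from h import *
s=ctrl.get_state();print(s['joint_torque'].round(2),s['ft_force'].round(1))";  done
```

```text
time: 4.45
position: [0.5481, 0.0535, 0.126]
ft_force: [-0.7, 0.4, 0.8]
grip_width: 0.007
[ -0.   -35.58   2.16 -29.45   0.06   0.08  -0.  ] [-0.7  0.4  0.8]
time: 4.65
position: [0.5481, 0.0536, 0.1252]
ft_force: [-0.4, 0.2, -0.2]
grip_width: 0.009
[ -0.   -35.6    2.16 -29.42   0.06   0.08  -0.  ] [-0.4  0.2 -0.2]
time: 4.85
position: [0.548, 0.0535, 0.1244]
ft_force: [0.1, 0.3, -1.2]
grip_width: 0.005
[ -0.   -35.62   2.17 -29.4    0.06   0.08  -0.  ] [ 0.1  0.3 -1.2]
```

Run:
```python
from h import *
a=ctrl.get_image('scene')[150:240,250:340];o=cv2.imread('pics/scene0.png')[150:240,250:340,::-1]
f=lambda x:cv2.resize(x,(400,400),interpolation=cv2.INTER_CUBIC)
cv2.imwrite('pics/p2.png',np.hstack([f(o),f(a)])[:,:,::-1])
p=ctrl.camera_params('scene');s=ctrl.get_state()
for z in(s['position'],s['position']+[0,0,.006],[.5377,.0516,.141],[.5377,.0516,.130]):
    T=np.linalg.inv(p['pose']);c=p['K']@(T[:3,:3]@np.array(z)+T[:3,3]);c=c[:2]/c[2];print(c.round(1),((c-[250,150])*400/90).round())
```

```text
[300.7 190.7] [225. 181.]
[300.9 188.8] [226. 172.]
[302.7 182.9] [234. 146.]
[302.4 186.5] [233. 162.]
```

View pics/p2.png

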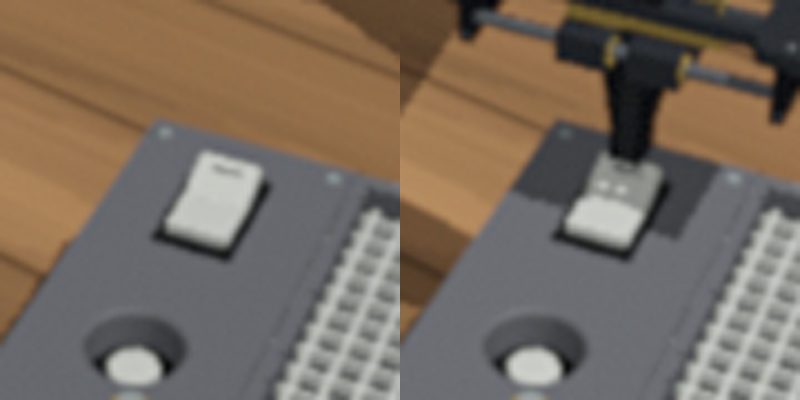

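The rocker has not tipped after all: comparing before and after, its shape is unchanged and only shaded. The fingertip shows at about crop (228,160), higher than the measured TCP predicts. I triangulate the tip from the scene and wrist views.

Run:
```python
from h import *
s=ctrl.get_state();print(s['position'],s['time'])
P={n:ctrl.camera_params(n) for n in('scene','wrist')}
def proj(p,z):
    T=np.linalg.inv(p['pose']);c=p['K']@(T[:3,:3]@np.array(z)+T[:3,3]);return (c[:2]/c[2]).round(1)
for n in P: print(n,proj(P[n],s['position']))
x,e=tri([ray(P['scene'],(301.3,186)),ray(P['wrist'],(257.6,225))]);print(x.round(4),np.round(e,1))
print(onz(P['scene'],(301.3,186),.138))
b=ctrl.get_image('wrist')[170:350,170:350]
a=ctrl.get_image('top')[150:210,170:240]
f=lambda x:cv2.resize(x,(400,400),interpolation=cv2.INTER_CUBIC)
cv2.imwrite('pics/p3.png',np.hstack([f(a),f(b)])[:,:,::-1])
```

```text
[0.54799441 0.05357498 0.1243681 ] 4.9
scene [300.7 190.7]
wrist [256.9 228.7]
[0.5421 0.0519 0.1341] [0.9 0.9]
[0.54667512 0.05339838 0.138     ]
```

View pics/p3.png

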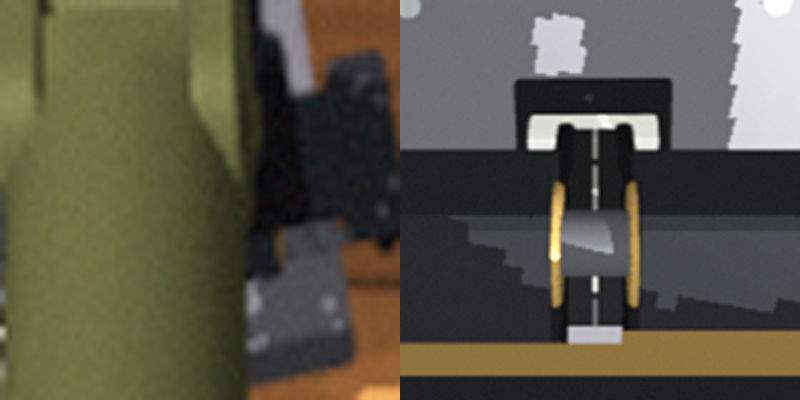

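Run:
```python
from h import *
p=np.load('w1.npz');P=ctrl.camera_params('wrist');s=ctrl.get_state()
print(s['position'])
for n,a,b in(('rocker end',(259,204.5),(257.7,221)),('bezel front',(259.3,196),(257.2,205.3)),('bezL',(238.5,196),(222,205.3)),('bezR',(280,196),(292,205.3))):
    x,e=tri([ray(p,a),ray(P,b)]);print(n,x.round(4),np.round(e,1))
o=s['position'];A=R.from_rotvec(s['tool_rot']).as_matrix();fr=o+A[:,0]*.0095
T=np.linalg.inv(P['pose'])
for z in(0,.005,.01,.015):
    q=T[:3,:3]@(fr+[0,0,z])+T[:3,3];c=P['K']@q;print(z,c[:2]/c[2], onz(P,(257.7,225),fr[2]+z).round(4))
```

```text
[0.54802325 0.05354374 0.1244536 ]
rocker end [0.5456 0.0534 0.1176] [0.2 0.2]
bezel front [0.5501 0.0544 0.0721] [0.2 0.2]
bezL [0.5375 0.0305 0.1261] [0.9 0.9]
bezR [0.5339 0.0736 0.1102] [0.8 0.8]
0 [256.85671281 214.23269712] [0.5455 0.0535 0.1245]
0.005 [256.85236516 217.11838028] [0.5436 0.0531 0.1295]
0.01 [256.84779317 220.15296038] [0.5416 0.0527 0.1345]
0.015 [256.84297902 223.34826688] [0.5396 0.0523 0.1395]
```

```bash
python3 -m creep '[[[0,0,0,-20,0,0,0],[0,0,0,-50,0,0,0],[0,20,0,-90,0,0,0],[0,45,0,-120,0,0,0],[0,45,0,-120,0,0,0]]]'
python3 - <<'E'
from h import *
go(.5475,.0541,.13,.21)
a=ctrl.get_image('scene');cv2.imwrite('pics/scene1.png',a[:,:,::-1]);o=cv2.imread('pics/scene0.png')[:,:,::-1]
P=ctrl.camera_params('wrist');w=ctrl.get_image('wrist');cv2.imwrite('pics/w2.png',w[:,:,::-1]);np.savez('w2.npz',K=P['K'],pose=P['pose'])
f=lambda x:cv2.resize(x[170:250,260:340],(400,400),interpolation=cv2.INTER_CUBIC)
cv2.imwrite('pics/p4.png',np.vstack([np.hstack([f(o),f(a)]),cv2.resize(w[150:350,100:500][:100],(800,200))])[:,:,::-1])
E
```

```text
time: 5.5
position: [0.5048, 0.0439, 0.2496]
tool_rot: [-0.318, 3.118, 0.004]
ft_force: [0.1, -0.7, 0.0]
grip_width: 0.007
t 5.5 pos [0.5048 0.0439 0.2496] F [ 0.1 -0.7  0. ] g 0.01
shift mm [-42.9   1.2 119.9] turn [ 0.001  0.008 -0.007]
```

View pics/p4.png

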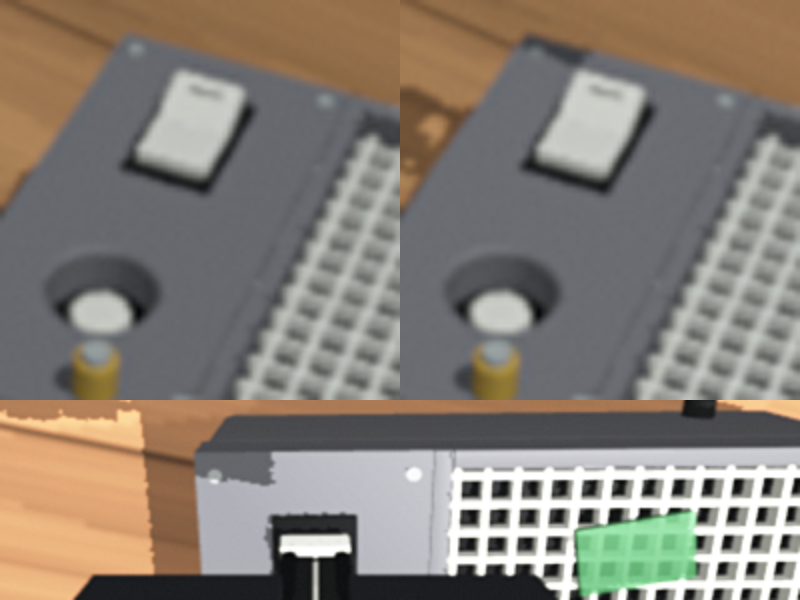

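The rocker is still on. So the shut fingertip sits roughly 17 mm higher than the reported TCP, with x and y agreeing. I go back and press down by feel.

```bash
python3 -m creep '[[[0,-43,1,30,0,0,0],[0,-43,1,70,0,0,0],[0,-43,1,100,0,0,0],[0,-43,1,115,0,0,0],[0,-43,1,120,0,0,0]]]'
python3 -m creep '[[[0,0,0,3,0,0,0],[0,0,0,4,0,0,0],[0,0,0,4,0,0,0]]]'; python3 -c "
from h import *
go(.548,.0538,.12,.21)"
```

```text
time: 6.1
position: [0.5443, 0.0539, 0.1216]
tool_rot: [0.32, -3.12, 0.002]
ft_force: [-0.2, 0.1, 0.5]
grip_width: 0.007
time: 6.4
position: [0.5468, 0.0543, 0.1218]
tool_rot: [-0.32, 3.123, 0.001]
ft_force: [0.2, 0.5, -0.9]
grip_width: 0.005
t 6.4 pos [0.5468 0.0543 0.1218] F [ 0.2  0.5 -0.9] g 0.0
shift mm [-1.  -0.7  1.8] turn [ 0.     0.003 -0.006]
```

```bash
for i in 1 2 3 4 ; do python3 -m creep '[[[0,0,0,0.7,0,0,0],[0,0,0,1.5,0,0,0],[0,0,0,1.5,0,0,0]]]' | egrep 'pos|ft|time'; done
```

```text
time: 6.7
position: [0.546, 0.0542, 0.1193]
ft_force: [-0.2, -0.2, 0.7]
time: 7.0
position: [0.546, 0.0542, 0.1176]
ft_force: [-0.5, 0.6, 0.9]
time: 7.3
position: [0.5455, 0.054, 0.1161]
ft_force: [-2.4, -0.4, 4.4]
time: 7.6
position: [0.545, 0.0539, 0.1142]
ft_force: [-3.2, -1.0, 4.1]
```

Contact at a reported 116.5 mm, with 4 N as expected for the rocker. Continue to its stop.

```bash
for i in 1 2 3 ; do python3 -m creep '[[[0,-0.5,0,0.7,0,0,0],[0,-0.5,0,1.5,0,0,0],[0,-0.5,0,1.5,0,0,0]]]' | egrep 'pos|ft|time'; done
```

```text
time: 7.9
position: [0.5463, 0.0541, 0.1128]
ft_force: [-2.9, -0.5, 3.2]
time: 8.2
position: [0.547, 0.0543, 0.1113]
ft_force: [-3.2, -1.1, 3.5]
time: 8.5
position: [0.5474, 0.0544, 0.1098]
ft_force: [-1.9, -1.2, 2.9]
```

```bash
for i in 1 2 3 ; do python3 -m creep '[[[0,0,0,0.7,0,0,0],[0,0,0,1.3,0,0,0],[0,0,0,1.3,0,0,0]]]' | egrep 'pos|ft|time'; done
```

```text
time: 8.8
position: [0.5474, 0.0544, 0.1085]
ft_force: [-1.4, -0.4, 2.5]
time: 9.1
position: [0.5474, 0.0544, 0.1076]
ft_force: [-3.6, -1.1, 5.2]
time: 9.4
position: [0.5474, 0.0545, 0.1075]
ft_force: [-6.0, -1.7, 12.3]
```

The stop is felt at a reported 107.5 mm (12 N), which is the 130 mm level face, so the tool reads 22.5 mm low. Next: lift, move 132 mm along the grinder's x, and check.

```bash
python3 -m creep '[[[0,0,0,-20,0,0,0],[0,0,0,-45,0,0,0],[0,-30,0,-55,0,0,0],[0,-70,0,-55,0,0,0],[0,-110,0,-55,0,0,0]]]'|grep pos
python3 -m creep '[[[0,-22,0,0,0,0,0],[0,-22,0,0,0,0,0],[0,-22,0,0,0,0,0]]]'
python3 - <<'E'
from h import *
go(.679,.0825,.0775,.21)
a=ctrl.get_image('scene');cv2.imwrite('pics/scene2.png',a[:,:,::-1])
w=ctrl.get_image('wrist');cv2.imwrite('pics/w3.png',w[:,:,::-1])
b=ctrl.get_image('top')
f=lambda x:cv2.resize(x,(400,400),interpolation=cv2.INTER_CUBIC)
cv2.imwrite('pics/p5.png',np.hstack([f(a[150:260,235:345]),f(w[100:300,157:357])])[:,:,::-1])
E
```

```text
position: [0.6574, 0.0778, 0.1618]
time: 10.2
position: [0.6766, 0.0812, 0.16]
tool_rot: [0.32, -3.125, 0.001]
ft_force: [-0.8, 0.0, -0.5]
grip_width: 0.008
t 10.2 pos [0.6766 0.0812 0.16  ] F [-0.8  0.  -0.5] g 0.01
shift mm [-2.6  0.8 82.5] turn [-0.    -0.001 -0.006]
```

View pics/p5.png

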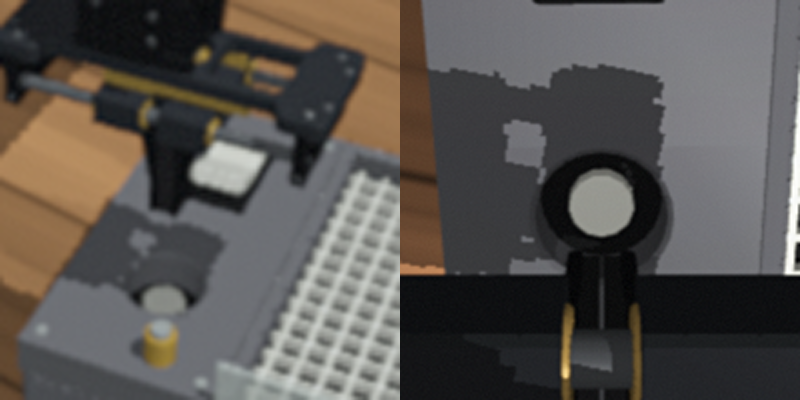

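The rocker's far half now stands up and its near half is down. Wrist view: button at crop (601,203) in line with the finger at u≈600. Scene view: tip at crop (167,210), above the well. I check the along-axis offset numerically.

Run:
```python
from h import *
s=ctrl.get_state();print(s['position'])
P=ctrl.camera_params('wrist');S=ctrl.camera_params('scene')
w=cv2.imread('pics/w3.png')[:,:,::-1];c,st,_=white(w,(232,180,285,225),150);print(c,st)
print('button wrist',onz(P,c,.106),'scene',onz(S,(279.8,232.4),.106))
print('tri wrist+scene0',tri([ray(P,c),ray(S,(279.8,232.4))]))
top=ctrl.camera_params('top');print('tri 3',tri([ray(P,c),ray(S,(279.8,232.4)),ray(top,(200.8,145.4))]))
print('tip',onz(S,(280.9,206.5),.1825))
T=np.linalg.inv(S['pose'])
A=R.from_rotvec(s['tool_rot']).as_matrix()
for dx in(-.0095,.0095):
  for dy in(-.015,.015):
    q=s['position']+[0,0,.0225]+A@[dx,dy,0];c=S['K']@(T[:3,:3]@q+T[:3,3]);c=c[:2]/c[2];print((c-[235,150])*400/110)
```

```text
[0.67600407 0.08095496 0.16121773]Traceback (most recent call last):
  File "<stdin>", line 4, in <module>
  File "h.py", line 13, in white
    n,l,s,c=cv2.connectedComponentsWithStats(m); i=1+np.argmax(s[1:,4])
                                                     ~~~~~~~~~^^^^^^^^^
    return _wrapfunc(a, 'argmax', axis=axis, out=out, **kwds)
    return bound(*args, **kwds)
ValueError: attempt to get argmax of an empty sequence
```

Run:
```python
from h import *
s=ctrl.get_state()
P=ctrl.camera_params('wrist');S=ctrl.camera_params('scene');top=ctrl.camera_params('top')
w=cv2.imread('pics/w3.png')[:,:,::-1];c,st,_=white(w,(232,180,285,222),125);print(c,st)
print('button wrist',onz(P,c,.106),'scene',onz(S,(279.8,232.4),.106))
print('tri 3',tri([ray(P,c),ray(S,(279.8,232.4)),ray(top,(200.8,145.4))]))
T=np.linalg.inv(S['pose'])
A=R.from_rotvec(s['tool_rot']).as_matrix()
for dx in(-.0095,.0095):
  for dy in(-.015,.015):
    q=s['position']+[0,0,.0225]+A@[dx,dy,0];c=S['K']@(T[:3,:3]@q+T[:3,3]);c=c[:2]/c[2];print((c-[235,150])*400/110)
go(.679,.0825,.0775,.21)
```

```text
[257.17941586 202.19332406] [242 188  31  30 719]
button wrist [0.67656277 0.08124787 0.106     ] scene [0.6811038  0.08434274 0.106     ]
tri 3 (array([0.67844908, 0.08212842, 0.10269615]), [np.float64(1.028578032617598), np.float64(0.4489406841186753), np.float64(1.0461637639363048)])
[137.7733486  198.97431244]
[185.71403214 213.56598475]
[150.62922485 179.95275543]
[197.99334054 194.11277798]
t 10.35 pos [0.676  0.081  0.1612] F [-0.3 -0.3  0.1] g 0.01
shift mm [-3.2  0.9 83.7] turn [ 0.     0.    -0.006]
```

```bash
python3 -m creep '[[[0,-2.5,0.5,15,0,0,0],[0,-2.5,0.5,35,0,0,0],[0,-2.5,0.5,52,0,0,0],[0,-2.5,0.5,58,0,0,0],[0,-2.5,0.5,58,0,0,0]]]'
python3 -m creep '[[[0,0,0,4,0,0,0],[0,0,0,8,0,0,0],[0,0,0,12,0,0,0],[0,0,0,14,0,0,0],[0,0,0,14,0,0,0]]]';python3 -c "
from h import *
go(.678,.082,.0775,.21)"
```

```text
time: 10.85
position: [0.6778, 0.0821, 0.1014]
tool_rot: [0.32, -3.123, 0.0]
ft_force: [0.1, 0.4, -0.1]
grip_width: 0.006
time: 11.35
position: [0.6788, 0.0822, 0.0887]
tool_rot: [0.32, -3.125, 0.0]
ft_force: [-0.7, -0.5, -0.1]
grip_width: 0.005
t 11.35 pos [0.6788 0.0822 0.0887] F [-0.7 -0.5 -0.1] g 0.01
shift mm [ 0.8 -0.  11.2] turn [ 0.    -0.    -0.006]
```

```bash
for i in 1 2 3 4 5; do python3 -m creep '[[[0,0,0,1,0,0,0],[0,0,0,2,0,0,0],[0,0,0,2,0,0,0]]]' | egrep 'pos|ft|time'; done
```

```text
time: 11.65
position: [0.679, 0.0822, 0.087]
ft_force: [0.1, -1.0, 0.1]
time: 11.95
position: [0.6789, 0.0822, 0.0849]
ft_force: [-1.2, 1.4, -0.3]
time: 12.25
position: [0.679, 0.0822, 0.0831]
ft_force: [0.3, 0.5, 0.7]
time: 12.55
position: [0.679, 0.0822, 0.0816]
ft_force: [-1.3, -0.6, 5.2]
time: 12.85
position: [0.6791, 0.0822, 0.0794]
ft_force: [-2.3, -0.1, 4.7]
```

Contact at about 82.5 mm reported and 5 N, so the button is moving. On to its stop.

```bash
for i in 1 2 3; do python3 -m creep '[[[0,0,0,0.7,0,0,0],[0,0,0,1.5,0,0,0],[0,0,0,1.5,0,0,0]]]' | egrep 'pos|ft|time'; done
```

```text
time: 13.15
position: [0.6791, 0.0822, 0.0777]
ft_force: [-1.8, 0.7, 4.4]
time: 13.45
position: [0.6791, 0.0822, 0.0776]
ft_force: [-4.6, -0.2, 11.1]
time: 13.75
position: [0.6792, 0.0822, 0.0776]
ft_force: [-6.7, -0.5, 17.3]
```

The stop is firm at 77.6 mm reported (17 N), and the button is about 5–6 mm in. Retract straight up, then move clear.

```bash
python3 -m creep '[[[0,0,0,-20,0,0,0],[0,0,0,-50,0,0,0],[0,0,0,-90,0,0,0],[0,0,0,-130,0,0,0],[0,0,0,-150,0,0,0]]]'|grep pos
python3 -m creep '[[[0,30,0,0,0,0,0],[0,70,0,0,0,0,0],[0,110,0,0,0,0,0],[0,150,0,0,0,0,0],[0,190,0,0,0,0,0]]]'|grep pos
python3 - <<'E'
from h import *
a=ctrl.get_image('scene');b=ctrl.get_image('top');cv2.imwrite('pics/scene3.png',a[:,:,::-1])
o=cv2.imread('pics/scene0.png')[:,:,::-1];S=ctrl.camera_params('scene')
c0=white(o,(266,218,294,240));c1=white(a,(266,218,294,240),160);print('button',c0[:2],c1[:2])
d=onz(S,(0,0),0)
T=np.linalg.inv(S['pose'])
for z in(.106,.100):
    q=S['K']@(T[:3,:3]@np.array([.6787,.0822,z])+T[:3,3]);print(z,q[:2]/q[2])
f=lambda x:cv2.resize(x,(400,400),interpolation=cv2.INTER_CUBIC)
cv2.imwrite('pics/p6.png',np.hstack([f(o[170:260,240:330]),f(a[170:260,240:330])])[:,:,::-1])
s=ctrl.get_state();print(s['time'],s['ft_force'],s['position'])
E
```

```text
position: [0.6805, 0.0822, 0.228]
position: [0.4913, 0.0434, 0.2235]
button (array([279.7826087 , 232.41304348]), array([275, 230,  10,   6,  46])) (array([279.7 , 232.94]), array([275, 230,  11,   6,  50]))
0.106 [279.61692761 231.38478686]
0.1 [279.51970696 233.31146086]
14.85 [ 0.56264709 -0.50501774  0.14190904] [0.48868397 0.0425536  0.22371561]
```

View pics/p6.png

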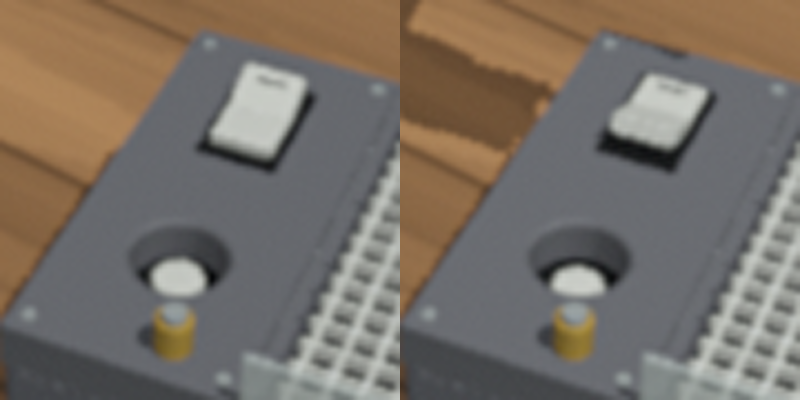

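The rocker is off (far half raised, near half level) and the button sits visibly deeper, its lower part now hidden by the well rim. The spare bit has not moved.

```bash
python3 -m creep '[[[0,0,0,0,0,0,0],[0,0,0,0,0,0,0]]]'|grep ft; python3 -c "
from bench import ctrl
print(ctrl.close_job())"
```

```text
ft_force: [-0.4, -0.6, -0.4]
the job is handed in; nothing more can be done
None
```

I rocked the grinder's switch to off, then pressed the reset button home with the shut fingertips. I backed the arm clear and handed the job in at about 15 s.

**Switch:** it moved at 3–5 N and met a firm stop at about 12 N. The last picture shows the far half raised and the near half level.

**Button:** it moved at about 5 N and met a firm stop at 17 N after about 5–6 mm of travel. In the picture it sits deeper in the well. The shift of its white patch in the image was only 0.5 px, against about 2 px expected. The well rim hides part of the face, so this is weak evidence beside the felt stop.

**What disagreed:** the reported tool height was about 22 mm lower than where the shut fingertips really were. My first press therefore stopped short above the switch, and I misread one picture as the switch having moved. A clear picture showed it had not, so I pressed again by force.

**Other items:** nothing was picked up. The spare bit looked unmoved in the last picture. I did not recheck the glass, flux tin or pliers at the end, but the arm did not go near the tin or pliers. The force readings showed no contact other than with the switch and button.

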